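# Present the saw-blade chest

## Robot

A 6-joint arm with a two-finger parallel gripper is mounted at the origin on the work surface. World frame = base frame: x ahead of the robot, y to its left, z up, the work surface at z = 0. Lengths are in m, angles in degrees, forces in N, time in s.
With the tool pointing down it reaches from about 0.375 to 0.9 m from the base axis. Payload 3.1 kg.
Tool frame: the origin (TCP) lies on the centre line of the jaws, within the pads' length; the fingertips stand 14 mm ahead of it and the grasp point (between the pads) lies 5 mm behind it (bot.tips_ahead is the distance from the TCP to the fingertips, in m); z points along the fingers, y is the line along which they close (so a half turn about z gives the same grasp; the last joint's range is limited). The gripper opens to 87 mm and grips with 3 to 60 N. Pads are 19 mm wide; open, the fingers measure 117 mm over their backs; the gripper's body (75 mm by 190 mm) begins 51 mm behind the grasp point.
Start: joints at [-77.836, 30.224, 82.088, -0, 67.689, -10.227], TCP at [0.238, -0.578, 0.237] pointing down, gripper open.
Joint ranges: [-176.69, 176.69], [-43.24, 126.21], [12.49, 139.97], [-82, 262], [0, 151.66], [-163.58, 163.58]. Speed limits (degrees/s): [159.86, 159.86, 180, 180, 180, 180].

## Interface

Orientations are given as a 3x3 rotation matrix whose columns are the frame's x, y, z axes.
In Python, from rig import bot gives the robot as it stands.
- The arm moves only by the tool play_rows, never from a script. Its argument "moves" is a list that holds one entry, the list of rows, each a list of 6 numbers: the shift along the tool's x, y, z in mm, then the turn, a rotation vector about the tool's x, y, z in rad. A call has 1 to 5 rows; each row shifts and turns the commanded pose from where the row before left it, along the tool's axes as they then stand; what a row does not reach is not made up. A row lasts 1/10 s, in which the tool goes at most 50 mm and 8.59 degrees, less where a joint would pass 70% of its speed; a pose out of reach is approached as far as the arm can. A call with a gripper value outside its range is refused whole. "fingers" is the opening, from -1 (shut) to 1 (fully open), set as the call begins (left out, the last holds). The fingers move at their own pace and stop on an object; the grip force is fixed at half the most. Time passes only in rows, so rows that do not move let the fingers close. It gives the time, the measured TCP pose, the force, the opening and the grip force at its end, in the units of the state.
- bot.read_state(): the state, without advancing time (a new reading comes with each control period).
- bot.capture(name): name is "side" or "top" or "wrist"; returns a dict with "image" (400x640x3 uint8, blue, green, red), "fx", "fy", "cx", "cy" (pixels), "distortion" ([k1, k2, p1, p2, k3] as OpenCV has them; the pictures are not rectified), "R" (3x3) and "t" (3): a world point X has camera coordinates R X + t. Camera axes: x right, y down, z forward; pixel columns grow to the right and rows downward; lengths in m; the calibration is good to about 2 mm. A picture is of the moment at which its call begins. There is no depth.
- bot.hand_in(): hands the job in; it is judged then, once.
Trained networks look in a picture, given as the dict that the camera call returned (one of the last four; its "shot" number tells which), for a name from the list of things; names that differ only in an ending like _2 or _b are one class to them, and where a whole thing is asked for, a point or a joint stands for the part that bears it (a point fixed in the world has none). Each returns a list of dicts, best first, with "confidence" (0 to 1); they miss things now and then, are a little off and sometimes report something else, mostly with a low value. They report only what shows in the picture. A call takes as long as a camera call.
- bot.search_frame(picture, query): "centre" ([column, row] in pixels, amid what is visible of it).
- bot.silhouettes(picture, query): "pixels" (400x640 bool, what is visible of it) and "centre" ([column, row] in pixels, amid what is visible of it).
- bot.pinpoint(picture, query): "centre" ([column, row] in pixels: a listed point, or the origin of a listed thing).
The state is a dict: "time_s": time; "joint_positions": joint angles; "qvel": joint speeds; "tau": joint torques, N m; "position": TCP position; "tcp_rot": TCP orientation; "force": force on the tool from outside, world axes, zero at the start; "moment": the same for the moment, N m; "opening": opening from 0.0 (shut) to 1.0 (fully open); "grasp_force": force on a finger pad.
Only numpy, scipy, OpenCV 4.12 (cv2) and the standard library are available. Lean on these libraries where they do the work, as an engineer would, in place of code of your own. Each camera call takes 0.05 s, during which the arm holds its last target. There are 200 camera calls.

## Task

I want to pick scroll-saw blades out of the wooden chest with both hands. With the lid still shut, fold the chest's stiff front flap out by its blue pull until it leans 45 degrees out from upright, so that I can read the chart on it; then raise the sprung lid by its red pull to 60 degrees open and finish while still holding it there with the gripper, because it snaps shut if let go. The flap must stay at 45 degrees, and do not push or upset the tumbler, glue bottle and tape roll standing beside the chest.

Things in the scene. Friction and masses are not known exactly. Their poses are not given: they have to be found in the camera images.
- chest: Open-fronted wooden chest, fixed to the bench: 140 mm deep (its x), 240 mm wide (its y), 140 mm high, walls 9 mm. Origin at the centre of its underside on the bench; its x axis points from the flap side (front, towards the robot) to the lid-hinge side (back), y along the hinges, z up. Above a 40 mm sill the front is closed only by the flap.
- lid (a joint): Angle of the lid (pale wood, 144 x 244 x 10 mm, 0.35 kg), hinged along the back upper edge of the chest: 0 is shut (level), grows as the front edge rises, 1.047 is 60 degrees open, stop at 1.75. Springs in the hinge plus its weight pull it shut at every angle: about 3 to 4.5 N at the pull, across the lid.
- flap (a joint): Angle of the front flap (pale wood, 10 mm thick, 240 mm wide, 95 mm tall, colour-striped chart on its inner face), hinged along its lower edge at the chest's sill: 0 is upright against the chest front, grows as its top edge swings out and down towards the robot, 0.785 is 45 degrees, stop at 1.6 (level). A stiff friction hinge: it moves with about 3.5 to 4.5 N at the pull and stays where it is left.
- lid_pull (a point): Grip point of the lid's red pull: an upright block standing on the lid, 16 mm (chest x) x 24 mm (chest y) x 40 mm high. The point is 28 mm above the lid's upper face, 12 mm below the block's top, midway across the width and 25 mm back from the lid's front edge. In the lid's frame it lies 117 mm forward of the hinge line and 38 mm above it (with the lid shut); it turns with the lid. Pinch across the 24 mm.
- flap_pull (a point): Grip point of the flap's blue pull: a tongue standing straight out from the flap's outer face, level with its top edge, 55 mm long, 24 mm wide (chest y), 18 mm thick. The point is at mid thickness and mid width, 14 mm from the tongue's free end. In the flap's frame it lies 84 mm above the hinge line and 52 mm out from it towards the robot (with the flap upright); it turns with the flap. Pinch across the 24 mm.
- lid_hinge (a point): Mid-point of the lid's hinge line (along chest y), 141 mm above the bench.
- flap_hinge (a point): Mid-point of the flap's hinge line (along chest y), 40 mm above the bench.
- tumbler: Steel travel tumbler with a black top, 72 mm wide, 145 mm high, standing loose beside the chest; origin at the centre of its underside. Leave alone.
- glue: Yellow glue bottle with an orange cap, 56 mm wide, 130 mm high, standing loose beside the chest; origin at the centre of its underside. Leave alone.
- tape: Green roll of tape lying flat, 100 mm across, 25 mm high, loose beside the chest; origin at the centre of its underside. Leave alone.

How it is judged:
By the outcome, as a careful person would: the job done as asked, in the order asked, and still so for the second after the job is handed in, while the arm keeps its last pose, push and grip.
It also fails if it takes over 58 s, if anything falls off the work surface, if the arm or the gripper's body presses on something with over 40 N, if the wrist force passes 120 N, or if a joint passes its speed limit or range.

## Working session

There is one attempt and no reset: what is moved stays moved. The work goes in short steps, Python scripts to look and compute and a tool call to move; the robot and the scene stay as the last step left them, time stands still between calls to the robot, and variables do not carry over. Pictures are saved under pics/ and viewed, at most 10 in all, crops included, and the job is handed in when it is done.

Besides the shell and the picture viewer there is one more tool, called after "Request:" as name(argument=value, ...), one argument or row to a line, values as JSON. play_rows: Moves the arm, as the interface text tells. Its arguments: {"type":"object","properties":{"moves":{"type":"array","items":{"type":"array","items":{"type":"array","items":{"type":"number"}}}},"fingers":{"type":"number"}},"required":["moves"]}

```bash
mkdir -p pics; ls; cat > h.py <<'E'
import numpy as np,cv2
from rig import bot
def K(c): return np.array([[c['fx'],0,c['cx']],[0,c['fy'],c['cy']],[0,0,1.]])
def proj(c,X):
    R=np.array(c['R']);return cv2.projectPoints(np.atleast_2d(np.array(X,float)),cv2.Rodrigues(R)[0],np.array(c['t'],float),K(c),np.array(c['distortion'],float))[0][:,0]
E
python3 - <<'E'
from h import *
for n in ("side","top"):
    c=bot.capture(n); cv2.imwrite(f"pics/{n}0.png",c['image'])
    R=np.array(c['R']);print(n,'cam',-R.T@np.array(c['t']))
    for q in ("chest","lid_pull","flap_pull","lid_hinge","flap_hinge","tumbler","glue","tape"):
        print(q,[(np.round(d['centre'],1),round(d['confidence'],2)) for d in bot.pinpoint(c,q)[:2]])
E
```

```text
pics
side cam [0.51072673 0.81309955 0.85619409]
chest [(array([288.9, 246.2]), 0.85), (array([254.6, 204.4]), 0.33)]
lid_pull [(array([309.7, 189.9]), 0.82)]
flap_pull [(array([347.7, 213.7]), 0.68), (array([332.6, 173. ]), 0.56)]
lid_hinge [(array([254.4, 204.5]), 0.98)]
flap_hinge [(array([319.3, 236.3]), 0.8)]
tumbler []
glue [(array([334.9, 171.9]), 0.85)]
tape [(array([347.1, 210.6]), 0.69), (array([307.7, 340.3]), 0.59)]
top cam [0.42176404 0.01092623 1.0186226 ]
chest [(array([289., 189.]), 0.96)]
lid_pull [(array([286.6, 191.4]), 0.97)]
flap_pull [(array([298. , 234.9]), 0.67)]
lid_hinge [(array([284.2, 141.6]), 0.77)]
flap_hinge [(array([292.2, 218. ]), 0.77)]
tumbler [(array([376.9, 163.5]), 0.98)]
glue [(array([418.2, 213. ]), 0.79)]
tape [(array([193. , 226.4]), 0.81)]
```

```bash
cat >> h.py <<'E'
PTS={'chest':(0,0,0),'lid_hinge':(None,0,.141),'flap_hinge':(None,0,.040)}
E
python3 - <<'E'
from h import *
from scipy.optimize import least_squares
# chest frame: front at x=-.07; lid 144 deep; lid hinge x ~ .07; pull=.07-.117 ; flap hinge ~ -.07..-.08
obs=[]
cs={n:bot.capture(n) for n in("side","top")}
O=[]
for n,c in cs.items():
    for q in ("chest","lid_pull","flap_pull","lid_hinge","flap_hinge"):
        d=bot.pinpoint(c,q)
        if d and d[0]['confidence']>.6: O.append((n,q,d[0]['centre']))
def pts(p):
    x,y,th,hx,fx=p
    L={'chest':(0,0,0),'lid_hinge':(hx,0,.141),'lid_pull':(hx-.117,0,.179),'flap_hinge':(fx,0,.04),'flap_pull':(fx-.052,0,.124)}
    C,S=np.cos(th),np.sin(th)
    return {k:np.array([x+C*a-S*b,y+S*a+C*b,z]) for k,(a,b,z) in L.items()}
def f(p):
    P=pts(p);r=[]
    for n,q,u in O: r+=list(proj(cs[n],P[q])[0]-u)
    return np.array(r+[(p[3]-.07)/.001,(p[4]+.07)/.002])
s=least_squares(f,[.5,0.05,0,.07,-.07],loss='soft_l1',f_scale=2)
print(s.x,np.degrees(s.x[2]))
for o,r in zip(O,f(s.x)[:-2].reshape(-1,2)):print(o[:2],r.round(1))
for k,v in pts(s.x).items():print(k,v.round(4))
# obstacles: from top, mid-height plane
def ray(c,u,z):
    v=cv2.undistortPoints(np.array([[u]],float),K(c),np.array(c['distortion'],float))[0,0]
    R=np.array(c['R']);C=-R.T@np.array(c['t']);d=R.T@np.array([v[0],v[1],1]);return C+d*(z-C[2])/d[2]
for q in("tumbler","glue","tape"):
    for d in bot.pinpoint(cs['top'],q)[:1]:print(q,ray(cs['top'],d['centre'],0).round(3))
st=bot.read_state();print(st['position'],st['tcp_rot'],st['opening'],st['time_s'])
E
```

```text
[ 0.65872159  0.04938583  0.10381987  0.07053012 -0.07163368] 5.948440356756895
('side', 'chest') [1.1 0.3]
('side', 'lid_pull') [0.1 2.6]
('side', 'flap_pull') [ 0.8 -3.6]
('side', 'lid_hinge') [-0.1 -2.7]
('side', 'flap_hinge') [ 1.9 -0.9]
('top', 'chest') [-1.2 -1.4]
('top', 'lid_pull') [ 1.4 -0.7]
('top', 'flap_pull') [-3.  -2.7]
('top', 'lid_hinge') [-0.5  3.6]
('top', 'flap_hinge') [-0.1 -1.1]
chest [0.6587 0.0494 0.    ]
lid_hinge [0.7289 0.0567 0.141 ]
lid_pull [0.6125 0.0446 0.179 ]
flap_hinge [0.5875 0.042  0.04  ]
flap_pull [0.5358 0.0366 0.124 ]
tumbler [ 0.711 -0.164  0.   ]
glue [ 0.588 -0.253  0.   ]
tape [0.581 0.284 0.   ]
[ 0.23809325 -0.57785962  0.23655791] [[ 9.24612215e-01  3.80909769e-01 -4.66314035e-06]
 [ 3.80909769e-01 -9.24612214e-01 -2.80082967e-05]
 [-1.49802304e-05  2.41205775e-05 -1.00000000e+00]] 1.002911045698116 1.65
```

View pics/side0.png

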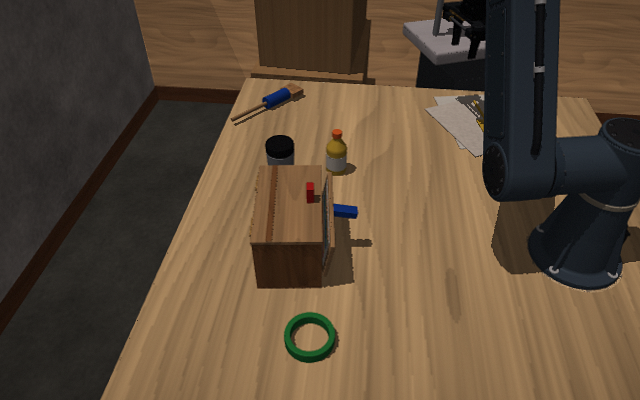

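View pics/top0.png

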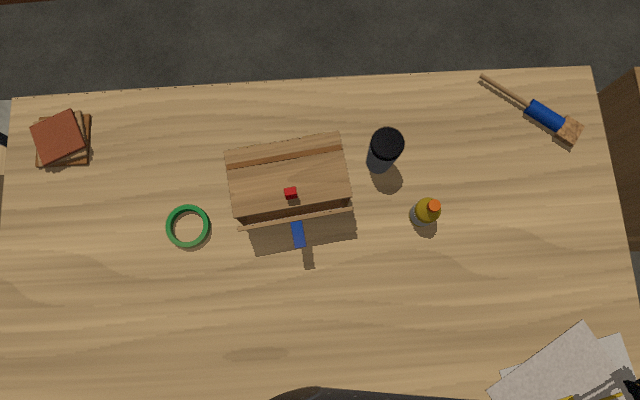

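```bash
cat > fit.py <<'E'
from h import *
from scipy.optimize import least_squares
cs={n:bot.capture(n) for n in("side","top")}
A=np.linspace(0,2*np.pi,24,endpoint=False);D=np.c_[np.cos(A),np.sin(A)]
def box(lo,hi): return np.array([[a,b,c] for a in(lo[0],hi[0]) for b in(lo[1],hi[1]) for c in(lo[2],hi[2])])
# lid frame: origin hinge, x back, z up ; flap frame: origin hinge, x back
def cham(P): return P
B={'lidp':box((-.125,-.012,.010),(-.109,.012,.050)),'lid':box((-.142,-.122,0),(.002,.122,.010)),
   'flapp':box((-.066,-.012,.075),(-.011,.012,.093)),'flap':box((-.011,-.12,0),(-.001,.12,.095))}
def world(p,k,V):
    x,y,th,hx,fx,la,fa=p
    if k.startswith('lid'): a,o=la,np.array([hx,0,.141])
    else: a,o=-fa,np.array([fx,0,.040])
    # rot about y: lid front(-x) goes up for +a ; flap top goes to -x for fa>0
    Ry=np.array([[np.cos(a),0,np.sin(a)],[0,1,0],[-np.sin(a),0,np.cos(a)]])
    W=V@Ry.T+o
    C,S=np.cos(th),np.sin(th)
    return W@np.array([[C,-S,0],[S,C,0],[0,0,1]]).T+[x,y,0]
def masks():
    M=[]
    for n,c in cs.items():
        h=cv2.cvtColor(c['image'],cv2.COLOR_BGR2HSV)
        for k,m,q in(('lidp',((h[...,0]<6)|(h[...,0]>174))&(h[...,1]>180)&(h[...,2]>70),'lid_pull'),('flapp',(abs(h[...,0].astype(int)-112)<12)&(h[...,1]>150)&(h[...,2]>50),'flap_pull')):
            u=bot.pinpoint(c,q)
            w=np.zeros(m.shape,bool); r,cc=(220,310) if n=='top' else (200,328)
            w[r-70:r+60,cc-70:cc+60]=1
            N,L,S,_=cv2.connectedComponentsWithStats((m&w).astype(np.uint8))
            if N>1: M.append((n,k,L==1+np.argmax(S[1:,4])))
        for q,k in(('lid','lid'),('flap','flap')):
            d=bot.silhouettes(c,q)
            if d: print(n,q,d[0]['confidence'],d[0]['pixels'].sum()); 
            if d and d[0]['confidence']>.6:
                m=d[0]['pixels'].astype(np.uint8); N,L,S,_=cv2.connectedComponentsWithStats(m)
                M.append((n,k,L==1+np.argmax(S[1:,4])))
    return M
E
python3 - <<'E'
from fit import *
M=masks()
H=[]
for n,k,m in M:
    ys,xs=np.nonzero(m); P=np.c_[xs,ys]; H.append((P@D.T).max(0)); print(n,k,m.sum(),xs.min(),xs.max(),ys.min(),ys.max())
sel=[i for i,(n,k,m) in enumerate(M) if k in('lidp','flapp','lid')]
def f(p):
    r=[]
    for i in sel:
        n,k,_=M[i]; r.append(((proj(cs[n],world(p,k,B[k]))@D.T).max(0)-.4-H[i])*(1 if k!='lid' else .5))
    return np.r_[np.concatenate(r),(p[3]-.07)/.0005,(p[4]+.07)/.0005]
for x0 in ([.659,.05,.1,.07,-.07,0,.1],):
    s=least_squares(f,x0,loss='soft_l1',f_scale=1.5)
    print(s.x.round(4),np.degrees(s.x[[2,5,6]]).round(1),s.cost)
    j=0
    for i in sel: print(M[i][:2],f(s.x)[24*j:24*j+24:3].round(1)); j+=1
np.save('p.npy',s.x)
for n,(r,c) in {'top':(130,210),'side':(150,240)}.items():
    im=cs[n]['image'].copy()
    im=cv2.resize(im[r:r+140,c:c+160],None,fx=5,fy=4.2,interpolation=2)
    for k in B:
        hull=cv2.convexHull(((proj(cs[n],world(s.x,k,B[k]))-[c-.5,r-.5])*[5,4.2]).astype(np.int32))
        cv2.polylines(im,[hull],1,(0,255,255),1)
    cv2.imwrite(f'pics/{n}1.png',im[:588])
E
```

```text
side lid 0.91 5471
top flap 0.62 926
side lidp 54 307 313 182 189
side flapp 231 334 356 204 217
side lid 5471 250 323 164 245
top lidp 115 284 296 187 198
top flapp 171 291 303 221 239
top flap 926 238 352 206 247
[ 0.6617  0.0472  0.1233  0.0699 -0.0699 -0.0018  0.1638] [ 7.1 -0.1  9.4] 281.7098270348607
('side', 'lidp') [ 0.2  9.7 13.2  9.8  0.8  1.1  0.6  1.4]
('side', 'flapp') [1.  1.5 0.7 4.1 2.9 2.3 1.6 1.6]
('side', 'lid') [-0.4 -0.1 -0.4  0.4  0.2  0.9 -0.1  0.5]
('top', 'lidp') [1.3 1.2 1.3 2.3 0.3 1.1 1.3 1.2]
('top', 'flapp') [3.1 6.6 8.3 5.9 0.6 1.  1.7 1.5]
```

View pics/top1.png

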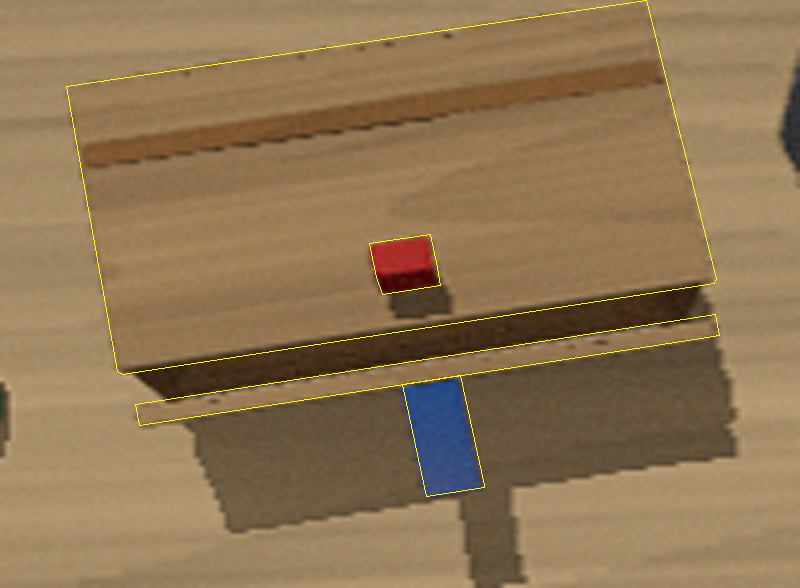

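View pics/side1.png

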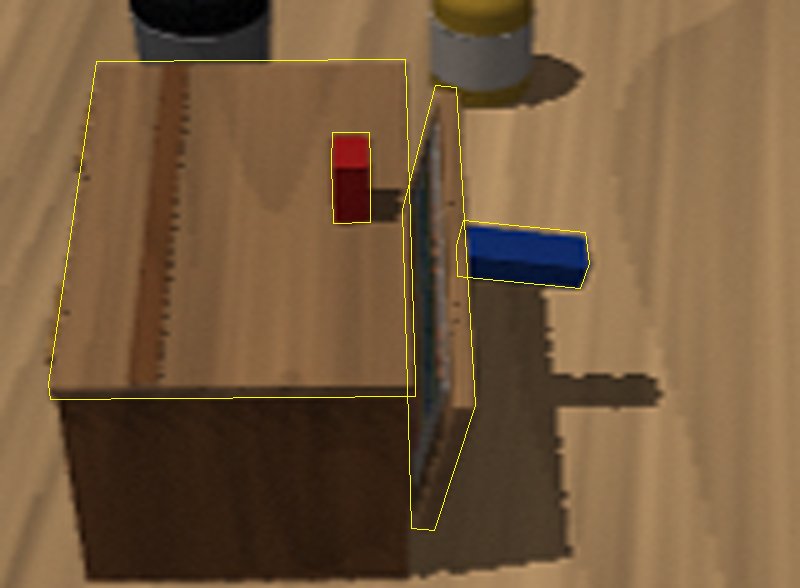

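```bash
cat > plan.py <<'E'
from h import *
from scipy.spatial.transform import Rotation as Ro
x,y,th,hx,fx,la,fa=np.load('p.npy')
Rc=Ro.from_euler('z',th).as_matrix()
def tool(phi): # tilt fingers forward by phi deg
    return Rc@np.diag([1,-1,-1.])@Ro.from_euler('y',phi,degrees=True).as_matrix()
def W(c): return Rc@np.array(c,float)+[x,y,0]
def pose(c,phi,back=0): # grasp point at chest-frame c, pulled back by 'back'
    R=tool(phi); return W(c)+R[:,2]*(.005-back),R
def flapc(a):
    a=np.radians(a);return (fx-.052*np.cos(a)-.084*np.sin(a),0,.04+.084*np.cos(a)-.052*np.sin(a))
def lidc(a):
    a=np.radians(a);return (hx-.117*np.cos(a)+.038*np.sin(a),0,.141+.117*np.sin(a)+.038*np.cos(a))
def rows(wps,start=None):
    """wps: list of (pos,R,nrows); straight interpolation; prints rounded rows"""
    s=bot.read_state(); p,R=(np.array(s['position']),np.array(s['tcp_rot'])) if start is None else start
    out=[]
    for q,Q,n in wps:
        for i in range(n):
            f=1/(n-i)
            d=R.T@(q-p)*f*1000; w=Ro.from_matrix(R.T@Q).as_rotvec()*f
            d=np.round(d*2)/2; w=np.round(w,3)
            p=p+R@d/1000; R=R@Ro.from_rotvec(w).as_matrix()
            out.append([*d.tolist(),*w.tolist()])
        print('err mm',((q-p)*1000).round(1))
    for i in range(0,len(out),5): print('[['+','.join('['+','.join(f'{v:g}' for v in r)+']' for r in out[i:i+5])+']]')
    return p,R
E
python3 - <<'E'
from plan import *
print([d for d in dir(bot) if d[0]!='_'])
c=flapc(np.degrees(fa)); print(c,W(c))
a=pose(c,0,.09); b=pose(c,0,0)
rows([(*a,20),(*b,5)])
E
```

```text
['PlanningError', 'capture', 'hand_in', 'pinpoint', 'read_state', 'search_frame', 'silhouettes', 'tips_ahead']
(np.float64(-0.13489220458143328), 0, np.float64(0.11439323353470848)) [0.5278328  0.03061662 0.11439323]
err mm [ 0.2 -0.1 -0.2]
err mm [ 0.2 -0.1 -0.2]
[[[25,-22.5,2,0,-0,0.013],[24.5,-23,2,0,-0,0.013],[24.5,-23.5,2,0,-0,0.013],[24,-23.5,2,0,-0,0.013],[24,-24,2,0,-0,0.013]]]
[[[23.5,-24,2,0,-0,0.013],[23,-24.5,2,0,-0,0.014],[23,-25,2,0,-0,0.013],[22.5,-25,2,0,-0,0.014],[22,-25.5,1.5,0,-0,0.013]]]
[[[22,-25.5,2,0,-0,0.014],[21.5,-26,1.5,0,-0,0.013],[21,-26.5,2,0,-0,0.014],[20.5,-26.5,1.5,0,-0,0.013],[20.5,-27,2,0,-0,0.014]]]
[[[20,-27,1.5,0,-0,0.013],[19.5,-27.5,2,0,-0,0.014],[19,-27.5,1.5,0,-0,0.013],[19,-28,2,0,-0,0.014],[18.5,-28,1.5,0,-0,0.013]]]
[[[0,0,18,0,-0,0],[0,0,18,0,-0,0],[0,0,18,0,-0,0],[0,0,18,0,-0,0],[0,0,18,0,-0,0]]]
```

Request:
play_rows(
  moves=[
    [[25,-22.5,2,0,0,0.013],[24.5,-23,2,0,0,0.013],[24.5,-23.5,2,0,0,0.013],[24,-23.5,2,0,0,0.013],[24,-24,2,0,0,0.013]],
  ],
  fingers=0.4,
)

```text
time_s: 2.65
position: [0.3109, -0.4244, 0.2266]
tcp_rot: [[0.948, 0.319, 0.0], [0.319, -0.948, -0.0], [0.0, 0.0, -1.0]]
force: [0.1, 0.0, 0.2]
opening: 0.714
grasp_force: 0.0
```

Request:
play_rows(
  moves=[
    [[23.5,-24,2,0,0,0.013],[23,-24.5,2,0,0,0.014],[23,-25,2,0,0,0.013],[22.5,-25,2,0,0,0.014],[22,-25.5,1.5,0,0,0.013]],
  ],
)

```text
time_s: 3.15
position: [0.3835, -0.2722, 0.2172]
tcp_rot: [[0.967, 0.255, 0.0], [0.255, -0.967, -0.0], [0.0, 0.001, -1.0]]
force: [0.8, -0.6, -0.2]
opening: 0.7
grasp_force: 0.0
```

Request:
play_rows(
  moves=[
    [[22,-25.5,2,0,0,0.014],[21.5,-26,1.5,0,0,0.013],[21,-26.5,2,0,0,0.014],[20.5,-26.5,1.5,0,0,0.013],[20.5,-27,2,0,0,0.014]],
  ],
)

```text
time_s: 3.65
position: [0.4562, -0.12, 0.2083]
tcp_rot: [[0.982, 0.189, 0.001], [0.189, -0.982, -0.0], [0.001, 0.001, -1.0]]
force: [0.5, -1.4, 0.7]
opening: 0.701
grasp_force: 0.0
```

Request:
play_rows(
  moves=[
    [[20,-27,1.5,0,0,0.013],[19.5,-27.5,2,0,0,0.014],[19,-27.5,1.5,0,0,0.013],[19,-28,2,0,0,0.014],[18.5,-28,1.5,0,0,0.013]],
  ],
)

```text
time_s: 4.15
position: [0.5283, 0.0321, 0.1996]
tcp_rot: [[0.992, 0.123, 0.0], [0.123, -0.992, -0.0], [0.0, 0.0, -1.0]]
force: [0.4, -0.5, 0.2]
opening: 0.702
grasp_force: 0.0
```

```bash
python3 - <<'E'
from plan import *
s=bot.read_state();print(s['time_s'],np.round(s['joint_positions'],2),s['opening'],s['position'],s['force'])
c=flapc(np.degrees(fa))
rows([(*pose(c,0,0),5)])
w=bot.capture('wrist');cv2.imwrite('pics/w0.png',w['image'])
R=np.array(w['R']);print('wcam',-R.T@np.array(w['t']))
for k in('flap_pull',):print([(d['centre'],d['confidence']) for d in bot.pinpoint(w,k)],proj(w,W(c)))
h=cv2.cvtColor(w['image'],cv2.COLOR_BGR2HSV);m=(abs(h[...,0].astype(int)-112)<12)&(h[...,1]>150)&(h[...,2]>50)
im=w['image']
from fit import B,world
p=np.load('p.npy')
for k in B: cv2.polylines(im,[cv2.convexHull(proj(w,world(p,k,B[k])).astype(np.int32))],1,(0,255,255),1)
cv2.imwrite('pics/w0.png',im)
E
```

```text
4.15 [-8.63 25.74 98.06 -0.   56.17 74.3 ] 0.7015672893828828 [0.52829144 0.03210868 0.19964655] [ 0.39151027 -0.49933421  0.19634736]
err mm [-0.2  0.1  0.2]
[[[-0,0.5,18,0,-0,0],[-0,0,18,0,-0,0],[-0,0.5,18,0,-0,0],[-0.5,0,18,0,-0,0],[-0,0.5,18.5,0,-0,0]]]
wcam [0.59721655 0.04043904 0.34656933]
[([318.6, 203.2], 0.86)] [[317.74816214 206.48197891]]
```

View pics/w0.png

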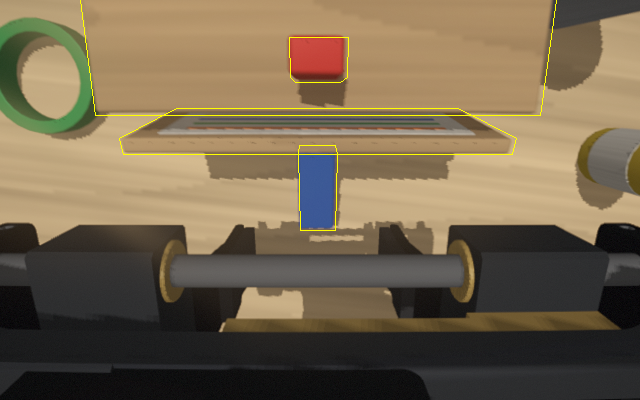

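Request:
play_rows(
  moves=[
    [[0,0.5,18,0,0,0],[0,0,18,0,0,0],[0,0.5,18,0,0,0],[-0.5,0,18,0,0,0],[0,0.5,18.5,0,0,0]],
  ],
)

```text
time_s: 4.85
position: [0.5269, 0.0277, 0.1087]
tcp_rot: [[0.993, 0.122, 0.0], [0.122, -0.993, -0.0], [-0.0, 0.0, -1.0]]
force: [-0.1, -0.1, 0.4]
opening: 0.7
grasp_force: 0.0
```

Request:
play_rows(
  moves=[
    [[0,0,0,0,0,0],[0,0,0,0,0,0],[0,0,0,0,0,0],[0,0,0,0,0,0],[0,0,0,0,0,0]],
  ],
  fingers=-1,
)

```text
time_s: 5.35
position: [0.5278, 0.0291, 0.1099]
tcp_rot: [[0.992, 0.123, 0.002], [0.123, -0.992, -0.0], [0.002, 0.0, -1.0]]
force: [0.5, 3.4, 1.2]
opening: 0.333
grasp_force: 3.5
```

```bash
python3 - <<'E'
from plan import *
s=bot.read_state();print(s['time_s'],s['opening'],s['grasp_force'],s['force'],np.round(s['joint_positions'],2))
a0=np.degrees(fa)
g=np.array(s['position'])-.005*np.array(s['tcp_rot'])[:,2];print((g-W(flapc(a0)))*1000)
# follow arc relative, from measured pose, keeping offset
off=g-W(flapc(a0))
N=15
rows([(lambda q:(q[0]+off,q[1],1))(pose(flapc(a0+(45-a0)*i/N),(45-a0)*i/N)) for i in range(1,N+1)])
E
```

```text
5.35 0.33319590847364994 3.4987234720028937 [0.47902776 3.35864207 1.1558527 ] [-8.9700e+00  3.3810e+01  1.0232e+02  1.0000e-02  4.3780e+01  7.3940e+01]
[-0.01335761 -1.50742943  0.49279487]
err mm [ 0.2  0.  -0.2]
err mm [-0.2 -0.  -0. ]
err mm [0.  0.  0.2]
err mm [0.2 0.  0. ]
err mm [-0.1 -0.   0.2]
err mm [0.1 0.  0. ]
err mm [-0.3 -0.   0.2]
err mm [-0.  0. -0.]
err mm [0.  0.  0.3]
err mm [-0.2 -0.  -0.1]
err mm [-0.1  0.   0.2]
err mm [0.2 0.  0.1]
err mm [-0.2 -0.   0.1]
err mm [0.1 0.  0. ]
err mm [0.1 0.  0.3]
[[[-3,-0,2.5,0,0.04,0],[-2.5,-0,3,0,0.041,0],[-3,-0,3,0,0.042,0],[-3,-0,2.5,0,0.041,0],[-2.5,-0,3,0,0.042,0]]]
[[[-3,-0,2.5,0,0.041,0],[-2.5,-0,3,0,0.042,0],[-3,-0,2.5,0,0.041,0],[-3,-0,3,0,0.041,0],[-2.5,-0,2.5,0,0.042,0]]]
[[[-3,-0,3,0,0.041,0],[-3,-0,2.5,0,0.042,0],[-2.5,-0,3,0,0.041,0],[-3,-0,2.5,0,0.042,0],[-3,-0,3,0,0.041,0]]]
```

Request:
play_rows(
  moves=[
    [[0,0,0,0,0,0],[0,0,0,0,0,0],[0,0,0,0,0,0],[0,0,0,0,0,0]],
  ],
)

```text
time_s: 5.75
position: [0.5274, 0.0315, 0.1098]
tcp_rot: [[0.993, 0.122, 0.001], [0.122, -0.993, 0.004], [0.001, -0.003, -1.0]]
force: [0.3, 7.1, 2.7]
opening: 0.27
grasp_force: 30.0
```

Request:
play_rows(
  moves=[
    [[-3,0,2.5,0,0.04,0],[-2.5,0,3,0,0.041,0],[-3,0,3,0,0.042,0],[-3,0,2.5,0,0.041,0],[-2.5,0,3,0,0.042,0]],
  ],
)

```text
time_s: 6.25
position: [0.5146, 0.0298, 0.0948]
tcp_rot: [[0.971, 0.123, 0.205], [0.119, -0.992, 0.028], [0.207, -0.003, -0.978]]
force: [3.5, 16.9, 0.5]
opening: 0.273
grasp_force: 30.0
```

```bash
python3 - <<'E'
from plan import *
s=bot.read_state();print(s['time_s'],s['force'],s['moment'],np.round(s['joint_positions'],2))
E
```

```text
6.25 [ 3.46555669 16.86427919  0.54792847] [ 2.73056306 -0.4820141   0.42698816] [-11.39  32.74 113.39  10.05  22.88  62.7 ]
```

Request:
play_rows(
  moves=[
    [[0,0,0,0,0,0],[0,0,0,0,0,0],[0,0,0,0,0,0],[0,0,0,0,0,0]],
  ],
  fingers=0.3,
)

```text
time_s: 6.65
position: [0.5153, 0.0273, 0.0943]
tcp_rot: [[0.971, 0.123, 0.204], [0.121, -0.992, 0.025], [0.205, 0.0, -0.979]]
force: [0.4, -0.8, 0.1]
opening: 0.55
grasp_force: 0.0
```

```bash
cat > meas.py <<'E'
from fit import *
from fit import D
def flapang(verbose=True):
    p=np.load('p.npy'); res={}
    for n,c in cs.items():
        h=cv2.cvtColor(c['image'],cv2.COLOR_BGR2HSV)
        res[n]=(abs(h[...,0].astype(int)-112)<12)&(h[...,1]>150)&(h[...,2]>50)
    return res
E
python3 - <<'E'
from plan import *
s=bot.read_state();print(s['time_s'],s['opening'],s['force'],np.round(s['joint_positions'],2))
g=np.array(s['position'])-.005*np.array(s['tcp_rot'])[:,2]
gc=Rc.T@(g-[x,y,0]);print('grasp in chest',gc, 'phi',np.degrees(np.arcsin(Rc[:,0]@np.array(s['tcp_rot'])[:,2])))
v=gc-np.array([fx,0,.04]); print('radius',np.hypot(v[0],v[2]),np.hypot(.052,.084),'flap ang',np.degrees(np.arctan2(-v[0],v[2])-np.arctan2(.052,.084)))
for n in('side','wrist'):
    c=bot.capture(n);cv2.imwrite(f'pics/{n}2.png',c['image'])
    print(n,[(d['centre'],d['confidence']) for d in bot.pinpoint(c,'flap_pull')])
    for a in(15,18,21,24):print(a,proj(c,W(flapc(a))).round(1))
E
```

```text
6.65 0.5502309291124731 [ 0.37515875 -0.8464385   0.10370404] [-11.56  32.83 113.26   9.64  22.95  62.83]
grasp in chest [-0.14876357 -0.00170749  0.09916667] phi 11.850033825230915
radius 0.09860107322231415 0.09879271228182776 flap ang 21.36624830418913
side [([354.6, 217.8], 0.85)]
15 [[352.9 212.9]]
18 [[354.4 214.1]]
21 [[355.7 215.4]]
24 [[357.  216.7]]
wrist [([308.7, 264.2], 0.74), ([311.1, 15.6], 0.66)]
15 [[311.5 252.2]]
18 [[311.6 258.2]]
21 [[311.7 263.4]]
24 [[311.8 267.7]]
```

```bash
python3 - <<'E'
from plan import *
a0=21.4
def P(a,phi): c=list(flapc(a)); c[1]=.0008; return pose(c,phi)
e=rows([(*P(a0,11.85-24*i/5),1) for i in range(1,6)])
print('then')
N=15
rows([(*P(a0+(45.3-a0)*i/N,-12.15+(45-a0)*i/N),1) for i in range(1,N+1)],e)
E
```

```text
err mm [-0.2 -0.2  0.2]
err mm [-0.1 -0.2  0.2]
err mm [-0.  -0.1 -0.2]
err mm [ 0.1 -0.1 -0.2]
err mm [ 0.2 -0.1 -0.2]
[[[-0,-2.5,-0,0,-0.083,0],[-0.5,0,-0,0,-0.084,0],[-0.5,0,-0.5,0,-0.084,0],[-0.5,0,0,0,-0.083,0],[-0.5,0,0,0,-0.084,0]]]
then
err mm [ 0.2 -0.1 -0.2]
err mm [ 0.2 -0.1 -0.3]
err mm [ 0.2 -0.1 -0.3]
err mm [-0.2 -0.2 -0.2]
err mm [-0.2 -0.2  0.3]
err mm [-0.1 -0.2  0.3]
err mm [-0.1 -0.2  0.2]
err mm [-0.1 -0.2  0.2]
err mm [-0.1 -0.1  0.2]
err mm [-0.  -0.1  0.2]
err mm [ 0.  -0.1  0.2]
err mm [ 0.  -0.1  0.2]
err mm [ 0.1 -0.1  0.2]
err mm [ 0.1 -0.1  0.2]
err mm [ 0.2 -0.1  0.1]
[[[-1,0,2.5,0,0.027,0],[-1,0,2.5,0,0.028,0],[-1,0,2.5,0,0.027,0],[-0.5,0,2.5,0,0.028,0],[-1,0,3,0,0.027,0]]]
[[[-1,0,2.5,0,0.028,0],[-1,0,2.5,0,0.027,0],[-1,0,2.5,0,0.027,0],[-1,0,2.5,0,0.028,0],[-1,0,2.5,0,0.027,0]]]
[[[-1,0,2.5,0,0.028,0],[-1,0,2.5,0,0.027,0],[-1,0,2.5,0,0.028,0],[-1,0,2.5,0,0.027,0],[-1,0,2.5,0,0.028,0]]]
```

Request:
play_rows(
  moves=[
    [[0,-2.5,0,0,-0.083,0],[-0.5,0,0,0,-0.084,0],[-0.5,0,-0.5,0,-0.084,0],[-0.5,0,0,0,-0.083,0],[-0.5,0,0,0,-0.084,0]],
  ],
)

```text
time_s: 7.35
position: [0.5126, 0.0297, 0.0948]
tcp_rot: [[0.97, 0.123, -0.211], [0.12, -0.992, -0.027], [-0.213, 0.0, -0.977]]
force: [0.3, -0.3, -0.6]
opening: 0.649
grasp_force: 0.0
```

Request:
play_rows(
  moves=[
    [[0,0,0,0,0,0],[0,0,0,0,0,0],[0,0,0,0,0,0],[0,0,0,0,0,0],[0,0,0,0,0,0]],
  ],
  fingers=-1,
)

```text
time_s: 7.85
position: [0.5118, 0.0298, 0.0947]
tcp_rot: [[0.97, 0.123, -0.209], [0.121, -0.992, -0.026], [-0.21, -0.0, -0.978]]
force: [-0.2, -0.5, -0.2]
opening: 0.28
grasp_force: 0.0
```

```bash
python3 - <<'E'
from plan import *
s=bot.read_state();print(s['time_s'],s['opening'],s['grasp_force'],s['force'],np.round(s['joint_positions'],2))
g=np.array(s['position'])-.005*np.array(s['tcp_rot'])[:,2]
print('grasp in chest',Rc.T@(g-[x,y,0]),flapc(21.4))
E
```

```text
7.85 0.2799985142971 0.0 [-0.18357267 -0.52991152 -0.20609512] [-7.43 38.26 96.32 -3.59 57.24 77.75]
grasp in chest [-0.14989564  0.00113348  0.09960006] (np.float64(-0.1489517816637414), 0, np.float64(0.09923509574689618))
```

Request:
play_rows(
  moves=[
    [[0,0,0,0,0,0],[0,0,0,0,0,0],[0,0,0,0,0,0]],
  ],
)

```text
time_s: 8.15
position: [0.5118, 0.0297, 0.0947]
tcp_rot: [[0.97, 0.123, -0.21], [0.121, -0.992, -0.026], [-0.212, 0.0, -0.977]]
force: [-2.1, -1.1, 1.7]
opening: 0.275
grasp_force: 30.0
```

Request:
play_rows(
  moves=[
    [[-1,0,2.5,0,0.027,0],[-1,0,2.5,0,0.028,0],[-1,0,2.5,0,0.027,0],[-0.5,0,2.5,0,0.028,0],[-1,0,3,0,0.027,0]],
  ],
)

```text
time_s: 8.65
position: [0.5051, 0.0289, 0.0828]
tcp_rot: [[0.989, 0.124, -0.075], [0.123, -0.992, -0.009], [-0.076, 0.0, -0.997]]
force: [-3.4, -1.5, 6.8]
opening: 0.271
grasp_force: 30.0
```

Request:
play_rows(
  moves=[
    [[-1,0,2.5,0,0.028,0],[-1,0,2.5,0,0.027,0],[-1,0,2.5,0,0.027,0],[-1,0,2.5,0,0.028,0],[-1,0,2.5,0,0.027,0]],
  ],
)

```text
time_s: 9.15
position: [0.5001, 0.0283, 0.0704]
tcp_rot: [[0.99, 0.124, 0.062], [0.123, -0.992, 0.008], [0.062, 0.0, -0.998]]
force: [-2.9, -0.3, 5.5]
opening: 0.273
grasp_force: 30.0
```

Request:
play_rows(
  moves=[
    [[-1,0,2.5,0,0.028,0],[-1,0,2.5,0,0.027,0],[-1,0,2.5,0,0.028,0],[-1,0,2.5,0,0.027,0],[-1,0,2.5,0,0.028,0]],
  ],
)

```text
time_s: 9.65
position: [0.4968, 0.0278, 0.0573]
tcp_rot: [[0.972, 0.123, 0.198], [0.121, -0.992, 0.024], [0.2, 0.0, -0.98]]
force: [-1.5, 3.3, 4.0]
opening: 0.271
grasp_force: 30.0
```

Request:
play_rows(
  moves=[
    [[0,0,0,0,0,0],[0,0,0,0,0,0],[0,0,0,0,0,0]],
  ],
)

```text
time_s: 9.95
position: [0.4968, 0.0279, 0.057]
tcp_rot: [[0.973, 0.124, 0.196], [0.121, -0.992, 0.025], [0.197, -0.0, -0.98]]
force: [-4.3, -2.8, 3.1]
opening: 0.273
grasp_force: 30.0
```

```bash
cat > chk.py <<'E'
from plan import *
s=bot.read_state();print(s['time_s'],s['opening'],s['force'],s['moment'],np.round(s['joint_positions'],2))
g=np.array(s['position'])-.005*np.array(s['tcp_rot'])[:,2]
gc=Rc.T@(g-[x,y,0]);print('grasp in chest',gc, 'phi',np.degrees(np.arcsin(Rc[:,0]@np.array(s['tcp_rot'])[:,2])))
v=gc-np.array([fx,0,.04]); print('radius',np.hypot(v[0],v[2]),'flap ang',np.degrees(np.arctan2(-v[0],v[2])-np.arctan2(.052,.084)))
v=gc-np.array([hx,0,.141]); print('lid radius',np.hypot(v[0],v[2]),np.hypot(.117,.038),'lid ang',np.degrees(np.arctan2(.117,.038)-np.arctan2(-v[0],v[2])))
E
python3 chk.py
```

```text
9.95 0.2729347959927443 [-4.29813215 -2.80589863  3.147474  ] [-0.61533065  0.6038181  -0.17536157] [-11.91  36.94 116.56  13.41  16.15  58.44]
grasp in chest [-0.16699788  0.00112735  0.06188782] phi 11.377208649137938
radius 0.09954674978686362 flap ang 45.538842294356186
lid radius 0.24974645761236772 0.12301625908797585 lid ang -36.46078707441296
```

Request:
play_rows(
  moves=[
    [[0,0,0,0,0,0],[0,0,0,0,0,0],[0,0,0,0,0,0],[0,0,0,0,0,0],[0,0,0,0,0,0]],
  ],
  fingers=0.2,
)

```text
time_s: 10.45
position: [0.4976, 0.028, 0.057]
tcp_rot: [[0.972, 0.124, 0.197], [0.121, -0.992, 0.025], [0.199, 0.0, -0.98]]
force: [0.3, -0.4, -0.2]
opening: 0.574
grasp_force: 0.0
```

Request:
play_rows(
  moves=[
    [[0,0,-25,0,0,0],[0,0,-35,0,0,0],[0,0,-35,0,0,0],[0,0,-35,0,0,0],[0,0,-10,0,0,0]],
  ],
)

```text
time_s: 10.95
position: [0.4707, 0.0243, 0.1973]
tcp_rot: [[0.971, 0.124, 0.203], [0.121, -0.992, 0.023], [0.204, 0.002, -0.979]]
force: [0.5, -0.2, -0.8]
opening: 0.596
grasp_force: 0.0
```

```bash
cat > meas.py <<'E'
from fit import *
p=np.load('p.npy')
# blue mask near pull, support match, fit flap angle only; per-view
cs['wrist']=bot.capture('wrist')
Hs={}
for n,c in cs.items():
    h=cv2.cvtColor(c['image'],cv2.COLOR_BGR2HSV)
    m=(abs(h[...,0].astype(int)-112)<14)&(h[...,1]>130)&(h[...,2]>35)
    q=p.copy();q[6]=.785
    u=proj(c,world(q,'flapp',B['flapp'].mean(0)[None]))[0].astype(int)
    w=np.zeros(m.shape,bool); d=120 if n=='wrist' else 35
    w[max(0,u[1]-d):u[1]+d,max(0,u[0]-d):u[0]+d]=1
    N,L,S,_=cv2.connectedComponentsWithStats((m&w).astype(np.uint8))
    if N<2: print(n,'none');continue
    ys,xs=np.nonzero(L==1+np.argmax(S[1:,4])); Hs[n]=(np.c_[xs,ys]@D.T).max(0)
    print(n,len(xs),'vis',xs.min(),xs.max(),ys.min(),ys.max())
def res(a,names):
    q=p.copy();q[6]=a[0]
    return np.concatenate([(proj(cs[n],world(q,'flapp',B['flapp']))@D.T).max(0)-.4-Hs[n] for n in names])
for names in [[n] for n in Hs]+[list(Hs)]:
    s=least_squares(res,[.785],args=(names,),loss='soft_l1',f_scale=1.5);print(names,np.degrees(s.x).round(1),s.cost.round(1),res(s.x,names)[::3].round(1))
q=p.copy();q[6]=s.x[0]
for n,c in cs.items():
    im=c['image']
    for k in B: cv2.polylines(im,[cv2.convexHull(proj(c,world(q,k,B[k])).astype(np.int32))],1,(0,255,255),1)
    if n!='wrist':
        r,cc=(130,210) if n=='top' else (150,240); im=cv2.resize(im[r:r+140,cc:cc+160],None,fx=4,fy=4)
    else: im=im
    cv2.imwrite(f'pics/{n}3.png',im)
a,b=cv2.imread('pics/side3.png'),cv2.imread('pics/wrist3.png')
cv2.imwrite('pics/m3.png',np.vstack([cv2.resize(a,(533,300)),cv2.resize(b,(533,300))]))
E
python3 meas.py; python3 chk.py
```

```text
side 168 vis 355 369 216 236
top 25 vis 296 305 246 252
wrist 341 vis 230 422 110 111
['side'] [50.4] 44.5 [0.9 2.7 2.2 1.9 5.8 2.4 1.1 0.2]
['top'] [98.9] 45.9 [ 2.4  5.6  4.1  2.5 -0.4  0.6  0.1  1.4]
['wrist'] [3.4] 1260.2 [-86.  -31.   42.5 -18.2 -68.1 -15.4  45.1 -28.1]
['side', 'top', 'wrist'] [13.2] 2111.1 [ -9.8 -17.3 -16.7   6.5  21.8  23.3  13.    7.6   1.5   0.5  -2.   -0.4
   5.1  21.6  24.3  15.6 -86.4 -16.2  64.6  -3.3 -68.4 -34.5  18.4 -47.3]
11.1 0.5986212736785433 [-0.28205554 -0.29530473 -0.12609942] [0.05750657 0.13494843 0.00305857] [-13.19  18.76 114.34   6.69  36.26  64.69]
grasp in chest [-0.1942396   0.00109529  0.19929277] phi 11.518322755056143
radius 0.20208339526837976 flap ang 6.218003281782596
lid radius 0.2704829550152737 0.12301625908797585 lid ang -5.547423809269124
```

View pics/m3.png

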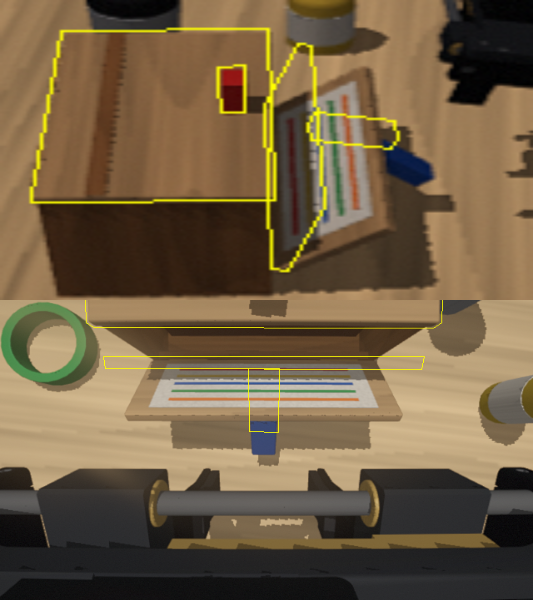

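```bash
cat > meas2.py <<'E'
from fit import *
import sys
p=np.load('p.npy'); cs['wrist']=bot.capture('wrist'); Hs=[]
for n in('side','wrist'):
    c=cs[n]; d=bot.silhouettes(c,'flap')
    h=cv2.cvtColor(c['image'],cv2.COLOR_BGR2HSV)
    m=(abs(h[...,0].astype(int)-112)<14)&(h[...,1]>130)&(h[...,2]>35)
    lim={'side':(slice(200,250),slice(335,380)),'wrist':(slice(150,225),slice(280,350))}[n]
    w=np.zeros_like(m);w[lim]=m[lim]
    N,L,S,_=cv2.connectedComponentsWithStats(w.astype(np.uint8)); 
    if N>1:
        ys,xs=np.nonzero(L==1+np.argmax(S[1:,4])); print(n,'blue',len(xs),xs.min(),xs.max(),ys.min(),ys.max())
        # outer-side directions only (free end)
        t={'side':(A<1.9)|(A>6),'wrist':(A>.2)&(A<2.9)}[n]
        Hs.append((n,'flapp',(np.c_[xs,ys]@D.T).max(0),t))
    if d and d[0]['confidence']>.5:
        m=d[0]['pixels'].astype(np.uint8); N,L,S,_=cv2.connectedComponentsWithStats(m); ys,xs=np.nonzero(L==1+np.argmax(S[1:,4]))
        print(n,'flap',d[0]['confidence'],len(xs),xs.min(),xs.max(),ys.min(),ys.max())
        Hs.append((n,'all',(np.c_[xs,ys]@D.T).max(0),t))
def res(a,i,q=None):
    q=p.copy();q[6]=a[0]; n,k,H,t=Hs[i]
    V=world(q,'flap',np.vstack([B['flap'],B['flapp']]) if k=='all' else B[k])
    return ((proj(cs[n],V)@D.T).max(0)-.4-H)[t]
for i in range(len(Hs)):
    s=least_squares(res,[.785],args=(i,),loss='soft_l1',f_scale=1);print(Hs[i][:2],np.degrees(s.x).round(1),res(s.x,i).round(1))
g=cs['wrist']['image'].astype(int)
for col in(200,260,420):
    for a in(43,45,47):
        q=p.copy();q[6]=np.radians(a)
        print(a,proj(cs['wrist'],world(q,'flap',np.array([[-.011,.12,.095],[-.011,-.12,.095],[-.001,.12,.095],[-.001,-.12,.095]]))).round(1).tolist()) if col==200 else 0
    print(col,g[135:170,col].sum(1).tolist())
im=cs['wrist']['image']; cv2.imwrite('pics/w4.png',cv2.resize(im[100:220,130:510],None,fx=2.1,fy=4))
E
python3 meas2.py
```

```text
side blue 167 355 369 216 236
side flap 0.75 2815 322 369 182 277
wrist blue 1 304 304 198 198
wrist flap 0.85 26898 149 485 74 203
('side', 'flapp') [45.6] [ 0.7  0.7  0.7  0.5 -0.3 -0.3 -0.3 -0.3  1.3]
('side', 'all') [45.7] [ 0.7  0.7  0.1 -0.4 -1.2 -0.1  0.2  0.3  0.4]
('wrist', 'flapp') [26.7] [27.7 23.8 18.3 11.5  3.8 -4.1 -3.3 -2.2 -1.1  0.1  1.3]
('wrist', 'all') [41.6] [ 5.3  3.   1.9 -0.5  2.6  1.6  2.3 -1.   0.8  2.2  4.3]
43 [[147.8, 155.5], [487.6, 155.7], [142.8, 144.3], [492.7, 144.5]]
45 [[149.6, 158.7], [485.8, 158.8], [144.5, 148.0], [490.9, 148.2]]
47 [[151.4, 161.6], [484.0, 161.8], [146.3, 151.5], [489.1, 151.7]]
200 [543, 540, 544, 538, 515, 434, 417, 419, 423, 431, 441, 435, 433, 445, 456, 410, 363, 349, 346, 344, 340, 334, 328, 340, 489, 501, 502, 508, 510, 503, 496, 487, 479, 474, 473]
260 [565, 553, 548, 538, 512, 431, 412, 417, 423, 427, 434, 433, 434, 439, 440, 409, 360, 348, 342, 341, 336, 330, 317, 286, 311, 312, 308, 311, 297, 297, 294, 292, 294, 296, 303]
420 [553, 561, 552, 542, 543, 470, 405, 399, 403, 405, 406, 415, 413, 419, 431, 414, 379, 343, 336, 328, 321, 315, 302, 285, 317, 322, 324, 320, 326, 321, 319, 319, 318, 313, 316]
```

```bash
python3 - <<'E'
from plan import *
def P(a,phi,back=0): c=list(lidc(a)); c[1]=.0008; return pose(c,phi,back)
rows([(*P(0,20,.07),5),(*P(0,20),5)])
E
```

```text
err mm [-0.2 -0.   0. ]
err mm [-0.2 -0.   0. ]
[[[26.5,0,-4.5,-0,0.03,0],[26.5,0,-3.5,-0,0.03,0],[26.5,0,-3,-0,0.031,0],[26.5,0,-2,-0.001,0.03,0],[26.5,0.5,-1,-0,0.031,0]]]
[[[-0,0,14,-0,-0,0],[-0,0,14,-0,-0,0],[-0,0,14,-0,-0,0],[-0,0,14,-0,-0,0],[-0,0,14,-0,-0,0]]]
```

Request:
play_rows(
  moves=[
    [[26.5,0,-4.5,0,0.03,0],[26.5,0,-3.5,0,0.03,0],[26.5,0,-3,0,0.031,0],[26.5,0,-2,0,0.03,0],[26.5,0.5,-1,0,0.031,0]],
  ],
)

```text
time_s: 11.85
position: [0.594, 0.0397, 0.2409]
tcp_rot: [[0.932, 0.124, 0.341], [0.116, -0.992, 0.043], [0.344, -0.001, -0.939]]
force: [0.2, 0.1, 0.8]
opening: 0.597
grasp_force: 0.0
```

```bash
python3 - <<'E'
from plan import *
from fit import B,world
s=bot.read_state();print(np.round(s['joint_positions'],1))
def P(a,phi,back=0): c=list(lidc(a)); c[1]=.0008; return pose(c,phi,back)
rows([(*P(0,20),5)])
w=bot.capture('wrist');im=w['image'];p=np.load('p.npy')
h=cv2.cvtColor(im,cv2.COLOR_BGR2HSV);m=((h[...,0]<6)|(h[...,0]>174))&(h[...,1]>120)&(h[...,2]>50)
N,L,S,_=cv2.connectedComponentsWithStats(m.astype(np.uint8));i=1+np.argmax(S[1:,4]);print(S[i])
q=proj(w,world(p,'lidp',B['lidp']));print(q.min(0),q.max(0)-q.min(0))
E
```

```text
[ -9.8  21.4 101.    9.3  38.4  66.8]
err mm [ 0.1 -0.1  0.3]
[[[-1,-0,14,0,-0.001,0],[-1,-0,14,0,-0.001,0],[-1,-0.5,14.5,0,-0.001,0],[-0.5,-0,14,0,-0.002,0],[-1,-0.5,14.5,0.001,-0.001,0.001]]]
[296 207  39  25 948]
[295.63486628 206.90305276] [39.94248723 26.62255084]
```

Request:
play_rows(
  moves=[
    [[-0.5,0,14,0,0,0],[-0.5,0,14,0,0,0],[-0.5,0,14,0,0,0],[-0.5,0,14,0,0,0],[0,0,14,0,0,0]],
  ],
)

```text
time_s: 12.5
position: [0.6152, 0.0422, 0.1736]
tcp_rot: [[0.932, 0.123, 0.341], [0.116, -0.992, 0.043], [0.343, -0.0, -0.939]]
force: [-0.5, 0.5, 0.1]
opening: 0.6
grasp_force: 0.0
```

```bash
python3 - <<'E'
from h import *
bot.capture('side');bot.capture('side')
E
python3 chk.py;python3 -c "
from plan import *
print(lidc(0))"
```

```text
12.6 0.6016996251505422 [-0.12007484 -0.02790172 -0.26913155] [-0.01335791  0.23853394 -0.01626833] [ -9.1   28.83 102.05  10.95  30.4   65.27]
grasp in chest [-0.04894785  0.00091414  0.17737346] phi 19.921896204940573
radius 0.13896015560213806 flap ang -40.426173603449925
lid radius 0.12427713320441673 0.12301625908797585 lid ang -0.9746020926663453
(np.float64(-0.04711277064205703), 0, np.float64(0.179))
```

Request:
play_rows(
  moves=[
    [[2,0,-1,0,0,0],[0,0,0,0,0,0],[0,0,0,0,0,0],[0,0,0,0,0,0],[0,0,0,0,0,0]],
  ],
  fingers=-1,
)

```text
time_s: 13.1
position: [0.617, 0.0426, 0.1777]
tcp_rot: [[0.931, 0.123, 0.343], [0.115, -0.992, 0.043], [0.346, -0.0, -0.938]]
force: [-0.6, 1.4, 2.5]
opening: 0.274
grasp_force: 30.0
```

Request:
play_rows(
  moves=[
    [[0,0,0,0,0,0],[0,0,0,0,0,0],[0,0,0,0,0,0],[0,0,0,0,0,0]],
  ],
)

```text
time_s: 13.5
position: [0.617, 0.0425, 0.1775]
tcp_rot: [[0.931, 0.123, 0.343], [0.116, -0.992, 0.043], [0.345, -0.0, -0.939]]
force: [-1.9, 1.8, 4.6]
opening: 0.27
grasp_force: 30.0
```

```bash
python3 chk.py; python3 - <<'E'
from plan import *
s=bot.read_state(); R0=np.array(s['tcp_rot']);p0=np.array(s['position'])
# rigid rotation about hinge line starting from measured pose
ax=-Rc[:,1]*-1; hinge=W((hx,0,.141)); N=20; w=[]
for i in range(1,N+1):
    Q=Ro.from_rotvec(ax*np.radians(3*i)).as_matrix()
    w.append((hinge+Q@(p0-hinge),Q@R0,1))
print(w[-1][0],w[-1][1].round(2))
rows(w)
E
```

```text
13.5 0.26966265121206084 [-1.90385084  1.84608764  4.56933846] [0.30344994 0.20228308 0.12080477] [ -9.05  28.49 101.71  10.82  30.79  65.48]
grasp in chest [-0.04665032  0.00084323  0.18220452] phi 20.19678218467704
radius 0.14409052802331349 flap ang -41.03987091812342
lid radius 0.12360749298307343 0.12301625908797585 lid ang 1.4791282259439806
[0.70536346 0.05347377 0.2586855 ] [[ 0.76  0.12 -0.64]
 [ 0.09 -0.99 -0.08]
 [-0.64 -0.   -0.77]]
err mm [ 0.   0.  -0.1]
err mm [ 0.1  0.  -0.2]
err mm [-0.  -0.   0.1]
err mm [ 0. -0.  0.]
err mm [ 0.   0.  -0.1]
err mm [ 0.   0.  -0.2]
err mm [ 0.  -0.   0.1]
err mm [ 0. -0.  0.]
err mm [-0.  -0.  -0.1]
err mm [-0.  -0.  -0.2]
err mm [ 0.  -0.   0.2]
err mm [ 0. -0.  0.]
err mm [-0.  -0.  -0.1]
err mm [-0.1 -0.  -0.2]
err mm [ 0.1 -0.   0.2]
err mm [ 0.  -0.   0.1]
err mm [-0.  -0.  -0.1]
err mm [-0.1 -0.  -0.2]
err mm [ 0.1 -0.   0.2]
err mm [ 0.  -0.   0.1]
[[[4,-0,-5,0,-0.052,0],[4,0,-5,0,-0.053,0],[4,0,-4.5,0,-0.052,0],[4,0,-5,0,-0.052,0],[4,0,-5,0,-0.053,0]]]
[[[4,0,-5,0,-0.052,0],[4,0,-4.5,0,-0.053,0],[4,0,-5,0,-0.052,0],[4,0,-5,0,-0.052,0],[4,0,-5,0,-0.053,0]]]
[[[4,0,-4.5,0,-0.052,0],[4,0,-5,0,-0.052,0],[4,0,-5,0,-0.053,0],[4,0,-5,0,-0.052,0],[4,0,-4.5,0,-0.052,0]]]
[[[4,0,-5,0,-0.053,0],[4,0,-5,0,-0.052,0],[4,0,-5,0,-0.052,0],[4,0,-4.5,0,-0.053,0],[4,0,-5,0,-0.052,0]]]
```

Request:
play_rows(
  moves=[
    [[4,0,-5,0,-0.052,0],[4,0,-5,0,-0.053,0],[4,0,-4.5,0,-0.052,0],[4,0,-5,0,-0.052,0],[4,0,-5,0,-0.053,0]],
  ],
)

```text
time_s: 14.0
position: [0.6293, 0.044, 0.2048]
tcp_rot: [[0.989, 0.123, 0.084], [0.123, -0.992, 0.011], [0.085, -0.001, -0.996]]
force: [1.4, 1.1, -2.0]
opening: 0.27
grasp_force: 30.0
```

```bash
python3 chk.py
```

```text
14.0 0.270332394473858 [ 1.40544363  1.14810392 -1.98329202] [ 0.32095629 -0.20952668 -0.04286061] [-6.69 30.94 86.81  1.41 57.52 75.52]
grasp in chest [-0.03293035  0.00082578  0.20973482] phi 4.885430738690138
radius 0.17371160138052968 flap ang -44.04294776592103
lid radius 0.12367672069714108 0.12301625908797585 lid ang 15.77012792403178
```

Request:
play_rows(
  moves=[
    [[4,0,-5,0,-0.052,0],[4,0,-4.5,0,-0.053,0],[4,0,-5,0,-0.052,0],[4,0,-5,0,-0.052,0],[4,0,-5,0,-0.053,0]],
  ],
)

```text
time_s: 14.5
position: [0.6489, 0.0465, 0.2289]
tcp_rot: [[0.977, 0.123, -0.177], [0.121, -0.992, -0.021], [-0.178, -0.001, -0.984]]
force: [-2.9, 0.5, -1.5]
opening: 0.273
grasp_force: 30.0
```

Request:
play_rows(
  moves=[
    [[4,0,-4.5,0,-0.052,0],[4,0,-5,0,-0.052,0],[4,0,-5,0,-0.053,0],[4,0,-5,0,-0.052,0],[4,0,-4.5,0,-0.052,0]],
  ],
)

```text
time_s: 15.0
position: [0.6743, 0.0496, 0.2475]
tcp_rot: [[0.897, 0.123, -0.424], [0.112, -0.992, -0.052], [-0.427, -0.0, -0.904]]
force: [-5.0, 0.7, 2.7]
opening: 0.272
grasp_force: 30.0
```

```bash
python3 chk.py
```

```text
15.0 0.27196153069743745 [-5.02314698  0.67478965  2.68240494] [ 0.05913675  0.42646503 -0.09467482] [ -3.33  45.95  52.73  -4.58 106.18  79.28]
grasp in chest [0.01489732 0.00079699 0.25203656] phi -25.2682179116697
radius 0.22835919099381685 flap ang -53.55388299549893
lid radius 0.12390725261206487 0.12301625908797585 lid ang 45.660388317465035
```

Request:
play_rows(
  moves=[
    [[4,0,-5,0,-0.053,0],[4,0,-5,0,-0.052,0],[4,0,-5,0,-0.052,0],[4,0,-4.5,0,-0.053,0],[4,0,-5,0,-0.05,0]],
  ],
)

```text
time_s: 15.5
position: [0.7041, 0.0532, 0.259]
tcp_rot: [[0.759, 0.123, -0.64], [0.094, -0.992, -0.079], [-0.645, -0.0, -0.764]]
force: [-3.9, -1.9, 3.4]
opening: 0.277
grasp_force: 30.0
```

```bash
python3 chk.py; python3 - <<'E'
from fit import *
p=np.load('p.npy');q=p.copy();q[5]=np.radians(60);q[6]=np.radians(45.5)
c=cs['side'];d=bot.silhouettes(c,'lid')
for k in d[:1]: print(k['confidence'],k['pixels'].sum())
im=c['image']
for k in B: cv2.polylines(im,[cv2.convexHull(proj(c,world(q,k,B[k])).astype(np.int32))],1,(0,255,255),1)
cv2.imwrite('pics/s5.png',cv2.resize(im[90:300,210:410],None,fx=4,fy=2.8))
m=d[0]['pixels'].astype(np.uint8);N,L,S,_=cv2.connectedComponentsWithStats(m);ys,xs=np.nonzero(L==1+np.argmax(S[1:,4]));H=(np.c_[xs,ys]@D.T).max(0)
for a in(56,58,60,62,64):
    q[5]=np.radians(a);print(a,((proj(c,world(q,'lid',B['lid']))@D.T).max(0)-.4-H)[::2].round(1))
E
```

```text
15.5 0.2773543754296621 [-3.86016876 -1.90154258  3.38036488] [ 0.04231134  0.46274396 -0.05058498] [ -2.24  57.21  32.31  -7.8  130.    77.84]
grasp in chest [0.04601545 0.00074381 0.2628331 ] phi -40.15581511490526
radius 0.2511732853910484 flap ang -59.23987581122629
lid radius 0.12414976845312653 0.12301625908797585 lid ang 60.92091629554883
0.74 2434
56 [ 3.7  3.9  0.6  0.7  0.   0.8  0.9 -1.7 -0.2  1.7  1.7  3.2]
58 [ 1.8  1.3  0.7  0.7  0.2  0.9  0.9 -1.7  1.7  2.7  1.6  2. ]
60 [-0.2 -1.3  0.7  0.7  0.3  1.   1.  -1.7  3.4  3.5  1.4  0.8]
62 [-2.3 -3.9  0.7  0.7  0.4  1.1  1.  -1.3  5.2  4.3  1.2 -0.6]
64 [-4.3 -6.6  0.7  0.7  0.5  1.2  1.   0.9  6.9  5.1  0.9 -1.9]
```

View pics/s5.png

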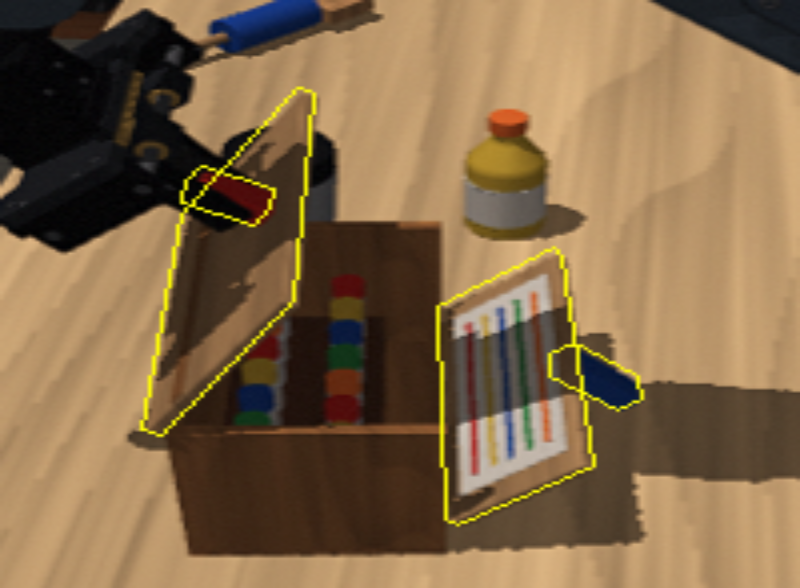

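Request:
play_rows(
  moves=[
    [[0,0,0,0,0,0],[0,0,0,0,0,0],[0,0,0,0,0,0],[0,0,0,0,0,0]],
  ],
)

```text
time_s: 16.05
position: [0.7039, 0.0532, 0.2587]
tcp_rot: [[0.76, 0.123, -0.638], [0.094, -0.992, -0.079], [-0.643, -0.0, -0.766]]
force: [-4.5, -0.2, 4.3]
opening: 0.275
grasp_force: 30.0
```

```bash
python3 chk.py; python3 -c "
from rig import bot
print(bot.hand_in())"
```

```text
16.05 0.27506425117260747 [-4.51241732 -0.22159685  4.31945011] [ 0.07273931  0.77306185 -0.23018629] [ -2.25  57.12  32.5   -7.76 129.76  77.87]
grasp in chest [0.0458486  0.00075158 0.26251917] phi -40.01486820470395
radius 0.25081779146710964 flap ang -59.239153579146226
lid radius 0.12387398634443288 0.12301625908797585 lid ang 60.817265206260814
the job is handed in; nothing more can be done
None
```

I handed the job in at about 16 s: the flap leans out at about 45.5° and the lid is held at about 60° by the red pull, with nothing beside the chest touched as far as I could see; the hand-in returned no verdict.

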